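Refit the sprung spindle of a kitchen-roll holder

ROBOT

A 6-joint arm with a two-finger parallel gripper is mounted at the origin on a cart in front of the work surface, level with it; the furniture and walls round the work are solid. World frame = base frame: x ahead of the robot, y to its left, z up, the work surface at z = 0. Lengths are in m, angles in rad, forces in N, time in s.
With the tool pointing down it reaches from about 0.3 to 0.875 m from the base axis. Payload 6.4 kg.
Tool frame: the origin (TCP) lies midway between the tips of the shut fingers; the grasp point (between the pads) lies 19 mm behind it (ctrl.tcp_to_grasp is the y of the grasp point in the tool frame, in m); y points along the fingers, x is the direction in which the jaws open and shut, and the axes are right-handed (so a half turn about y gives the same grasp; the last joint's range is limited). The gripper opens to 85 mm and grips with 20 to 120 N. Pads are 22 mm wide; open, the fingers measure 114 mm over their backs; the gripper's body (76 mm by 85 mm) begins 54 mm behind the grasp point. The pads swing forward as they close: fully open they stand 13 mm farther back than shut.
Start: joints at [-1.384, 0.181, 1.607, -0, 1.354, -0.206], TCP at [0.22, -0.531, 0.231] pointing down, gripper open.
Joint ranges: [-2.99, 2.99], [-0.89, 2.07], [0.3, 2.58], [-1.14, 4.28], [0, 2.63], [-3.12, 3.12]. Speed limits (rad/s): [2.57, 2.57, 3.01, 3.14, 3.14, 3.14].

INTERFACE

Orientations are given as a unit quaternion [x, y, z, w].
In Python, from plant import ctrl gives the robot as it stands.
- The arm moves only by the tool play_rows, never from a script. Its argument "plan" is one flat list of numbers, 7 for each row, row after row: the shift along the tool's x, y, z in mm, then the turn, a rotation vector about the tool's x, y, z in degrees, then the closure in counts, from 0 (fully open) to 255 (shut). In form: [dx, dy, dz, rx, ry, rz, grip, dx, dy, dz, rx, ry, rz, grip, ...]. A call has 1 to 10 rows; each row shifts and turns the commanded pose from where the row before left it, along the tool's axes as they then stand; what a row does not reach is not made up. A row lasts 1/10 s, in which the tool goes at most 50 mm and 8.59 degrees, less where a joint would pass 70% of its speed; a pose out of reach is approached as far as the arm can. A call is refused whole if a number of a shift passes 50 or a number of a turn 8.59, either way. A call with a gripper value outside its range is refused whole. The fingers move at their own pace and stop on an object; "force" is the grip in N (left out, the last holds). Time passes only in rows, so rows that do not move let the fingers close. It gives the time, the measured TCP pose, the force and the opening at its end, in the units of the state.
- ctrl.observe(): the state, without advancing time (a new reading comes with each control period).
- ctrl.camera(name): name is "side" or "top" or "wrist"; returns the picture (420x560x3 uint8, red, green, blue); there is no depth.
- ctrl.calibration(name): a dict with "vertical_fov" (degrees; the focal length in pixels is half the picture's height over the tangent of half this angle, whatever the lens; pixels are square), "cx", "cy" (the principal point, pixels), "k1" (the pictures are not rectified: a ray, as slopes to the right and down, at radius r is drawn at 1 + k1 r^2 times it, then the intrinsics apply), "R" (3x3) and "t" (3): a world point X has camera coordinates R X + t. Camera axes: x right, y down, z forward; pixel columns grow to the right and rows downward; lengths in m; the calibration is good to about 2 mm. A picture is of the moment at which its call begins: read the wrist's pose just before it. calibration takes no time and is no camera call; for the wrist camera it gives the pose at the moment of the call.
- ctrl.hand_in(): hands the job in, once; it reports no verdict.
Trained networks look in the newest picture that a camera, given by its name, has taken for a name from the list of things; names that differ only in an ending like _2 or _b are one class to them, and where a whole thing is asked for, a point or a joint stands for the part that bears it (a point fixed in the world has none). Each returns a list of dicts, best first, with "score" (0 to 1); they miss things now and then, are a little off and sometimes report something else, mostly with a low value. They report only what shows in the picture. A call takes as long as a camera call.
- ctrl.masks_of(thing, camera): "mask" (420x560 bool, what is visible of it) and "centre" ([column, row] in pixels, amid what is visible of it).
- ctrl.place_of(thing, camera): "centre" ([column, row] in pixels: a listed point, or the origin of a listed thing).
The state is a dict: "clock": time; "joint_positions": joint angles; "dq": joint speeds; "joint_torque": joint torques, N m; "tool_pos": TCP position; "eef_rot": TCP orientation; "wrist_force": force on the tool from outside, world axes, zero at the start; "torque": the same for the moment, N m; "finger_gap": finger opening in m.
Only numpy, scipy, OpenCV 4.12 (cv2) and the standard library are available. Lean on these libraries where they do the work, as an engineer would, in place of code of your own. Each camera call takes 0.05 s, during which the arm holds its last target.

TASK

The white kitchen-roll holder has been wiped clean; put its spring-loaded spindle back between the two side walls. Tip the spindle so that one end goes into the cup in one wall, squeeze the spring, swing the other end down in line with the opposite cup and let it spring home, so that both ends sit fully in their cups (either way round) and you have let go. Leave the tin and the jars standing round it where they are.

Things in the scene. Friction and masses are not known exactly. Their poses are not given: they have to be found in the camera images.
- holder: White roll holder, fixed, open-topped (mm): 150 deep (x), 254 wide (y), 150 high. Origin: centre of underside; x to its rear, y to its left wall, z up. Side walls 16 thick, inner faces at y = +-111; in each, a blind round cup on the line x = 0, z = 65, so the walls rise 85 above the cups. Base plate 10 thick. Two steel bars, 12 across, run along y at x = +-66, z = 80.
- cup_left (a point): Centre of the bottom of the cup in the left wall, at (0, 120, 65) mm in the holder's frame. The cup is 24 mm across, 9 mm deep (mouth at y = 111), slightly chamfered, ringed by a steel trim 2 mm proud that is only looks and has no contact.
- cup_right (a point): Centre of the bottom of the cup in the right wall, at (0, -120, 65) mm in the holder's frame; mouth at y = -111; otherwise like the left cup.
- spindle: Loose spindle, 0.13-0.21 kg, lying along its y. Origin: on its axis, mid-grip, 15 mm above the worktop at the start; z up. Grey square grip 30 x 30, y = -55..55; round white tube 26 across, y = -106..90; pins 11 across, round-nosed: white rigid one to y = -120, blue sprung one to y = 126 when free. 246 mm long free, 240 home; under 231 it passes one wall with its other end at a cup's bottom.
- plain_tip (a point): End of the rigid white pin, on the spindle's axis at y = -120 mm. Home and released, the pins sag about 6 mm onto the lower side of the cups.
- sprung_tip (a point): End of the blue sprung pin, on the spindle's axis, at y = +126 mm when free; it moves with the pin.
- plunger (a joint): How far the blue sprung pin is pushed in: 0 free to 0.024 m fully in, about 0.006 when the spindle is home. Spring about 400 N/m with 1.6 N preload: 4 N when home, 8 N at 16 mm, 11 N fully in.
- tea_tin: Loose bystander: low round green tin, 75 mm across, 58 mm high. Origin: centre of its underside.
- jam_jar: Loose bystander: glass jar with white lid, 58 x 62 mm, 99 mm high. Origin: centre of its underside.
- spice_dill: Loose bystander: small white spice jar with red cap, 39 mm across, 91 mm high. Origin: centre of its underside.

How it is judged:
At the end, for the whole second after the job is handed in: One end of the spindle is in the left cup and the other in the right cup (either way round): each tip within 6 mm of its cup's bottom centre in plan and within 11 mm of it in space (sagging on the cup's lower side is fine), and the spindle at rest, slower than 20 mm/s ((((horizontal distance between sprung_tip and cup_left below 0.006 m and distance between sprung_tip and cup_left below 0.011 m) and (horizontal distance between plain_tip and cup_right below 0.006 m and distance between plain_tip and cup_right below 0.011 m)) or ((horizontal distance between sprung_tip and cup_right below 0.006 m and distance between sprung_tip and cup_right below 0.011 m) and (horizontal distance between plain_tip and cup_left below 0.006 m and distance between plain_tip and cup_left below 0.011 m))) and linear speed of spindle below 0.02 m/s); the robot touches nothing.
It fails at once if the green tin is moved more than 40 mm or knocked over (distance of tea_tin from where it was at the start of the episode above 0.04 m or angle between tea_tin's own z axis and vertical above 0.5 rad).
It fails at once if the jam jar is moved more than 40 mm or knocked over (distance of jam_jar from where it was at the start of the episode above 0.04 m or angle between jam_jar's own z axis and vertical above 0.5 rad).
It fails at once if the red-capped spice jar is moved more than 40 mm or knocked over (distance of spice_dill from where it was at the start of the episode above 0.04 m or angle between spice_dill's own z axis and vertical above 0.5 rad).
It also fails if it takes over 48 s, if anything falls off the work surface, if the arm or the gripper's body presses on something with over 40 N, if the wrist force passes 120 N, or if a joint passes its speed limit or range.

## Working session

There is one attempt and no reset: what is moved stays moved. The work goes in short steps, Python scripts to look and compute and a tool call to move; the robot and the scene stay as the last step left them, time stands still between calls to the robot, and variables do not carry over. Pictures are saved under pics/ and viewed, and the job is handed in when it is done.

Besides the shell and the picture viewer there is one more tool, called after "Request:" in YAML: its name, and indented under it one key for each argument. play_rows: Moves the arm, as the interface text tells. Its arguments: {"type":"object","properties":{"plan":{"type":"array"},"force":{"type":"number"}},"required":["plan"]}

```bash
ls; mkdir -p pics
cat > h.py <<'E'
import numpy as np, cv2
from plant import ctrl
from scipy.spatial.transform import Rotation as Ro
def save(n,f):
    im=ctrl.camera(n); cv2.imwrite('pics/'+f,im[:,:,::-1]); return im
def K(c):
    f=210/np.tan(np.radians(c['vertical_fov'])/2); return f
def ray(c,px):
    f=K(c); d=np.array([(px[0]-c['cx'])/f,(px[1]-c['cy'])/f]); u=d.copy()
    for _ in range(30): u=d/(1+c['k1']*(u@u))
    R=np.array(c['R']); t=np.array(c['t'])
    o=-R.T@t; v=R.T@np.array([u[0],u[1],1]); return o,v/np.linalg.norm(v)
def onz(c,px,z):
    o,v=ray(c,px); return o+v*(z-o[2])/v[2]
def proj(c,X):
    f=K(c); p=np.array(c['R'])@np.array(X)+np.array(c['t']); u=p[:2]/p[2]; u=u*(1+c['k1']*(u@u)); return u*f+[c['cx'],c['cy']]
def tri(l):
    A=np.zeros((3,3));b=np.zeros(3)
    for c,px in l:
        o,v=ray(c,px);P=np.eye(3)-np.outer(v,v);A+=P;b+=P@o
    return np.linalg.solve(A,b)
E
python3 - <<'E'
from h import *
s=ctrl.observe(); print(s)
for n in ['top','side','wrist']:
    save(n,n+'0.png'); c=ctrl.calibration(n); print(n,{k:np.round(v,3) for k,v in c.items()})
    if n=='wrist': continue
    for t in ['holder','cup_left','cup_right','spindle','plain_tip','sprung_tip','tea_tin','jam_jar','spice_dill']:
        r=ctrl.place_of(t,n)
        print(t,[(np.round(q['centre'],1),round(q['score'],2)) for q in r[:2]])
print(ctrl.observe()['clock'])
E
```

```text
pics
{'clock': 0.0, 'joint_positions': array([-1.38429473e+00,  1.81575238e-01,  1.60799199e+00,  2.31018140e-05,
        1.35377909e+00, -2.06303330e-01]), 'dq': array([-1.55978862e-03,  5.80932280e-05,  8.58350922e-04,  3.55496172e-04,
       -1.20323500e-03, -6.97366308e-04]), 'joint_torque': array([-7.34512723e-04, -4.44874978e+01, -3.51339376e+01, -2.85019742e-04,
        9.26261331e-03,  2.67845616e-05]), 'tool_pos': array([ 0.22001823, -0.53065721,  0.23037266]), 'eef_rot': array([-0.58750907,  0.39324604, -0.39238932,  0.5884057 ]), 'wrist_force': array([ 0.08534635, -0.42533665,  0.23435645]), 'torque': array([-0.00884234, -0.0299291 ,  0.03335771]), 'finger_gap': 0.08529338805979216}
top {'vertical_fov': np.float64(46.087), 'cx': np.float64(275.558), 'cy': np.float64(201.374), 'k1': np.float64(-0.016), 'R': array([[-0.002, -1.   ,  0.006],
       [-0.995,  0.002, -0.102],
       [ 0.102, -0.007, -0.995]]), 't': array([0.062, 0.502, 1.358])}
holder [(array([244.6, 178.9]), 0.63)]
cup_left [(array([197.3, 179.3]), 0.7)]
cup_right [(array([289.3, 168.8]), 0.86)]
spindle [(arra
[... 498 characters left out ...]
ray([0.08 , 0.446, 1.215])}
holder []
cup_left [(array([195.4, 204.4]), 0.94)]
cup_right [(array([274.5, 191.6]), 0.81)]
spindle [(array([347.8, 234.7]), 0.63)]
plain_tip [(array([374.6, 217.6]), 0.78)]
sprung_tip [(array([335.7, 194. ]), 0.61), (array([315.4, 256.4]), 0.4)]
tea_tin [(array([345.5, 238. ]), 0.71), (array([273.4, 189.6]), 0.68)]
jam_jar [(array([151.5, 206.3]), 0.56)]
spice_dill [(array([161.3, 244.2]), 0.52)]
wrist {'vertical_fov': np.float64(64.84), 'cx': np.float64(280.368), 'cy': np.float64(208.401), 'k1': np.float64(-0.052), 'R': array([[ 0.382, -0.924,  0.   ],
       [-0.881, -0.364,  0.302],
       [-0.278, -0.116, -0.953]]), 't': array([-0.574, -0.039,  0.38 ])}
1.05
```

View pics/top0.png

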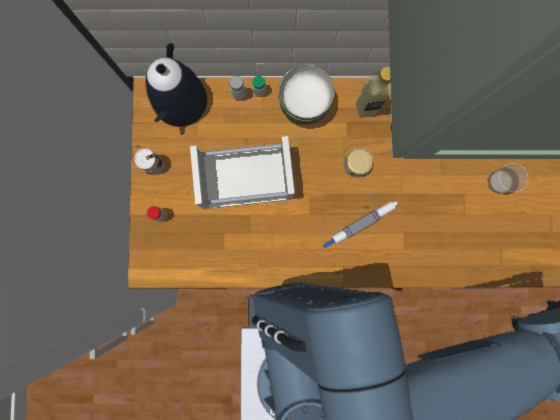

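View pics/side0.png

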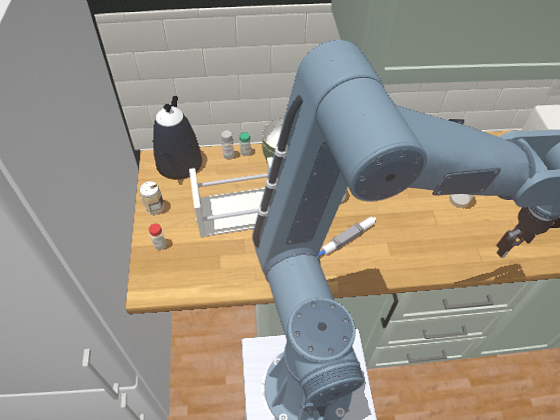

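Run:
```python
from h import *
ct=ctrl.calibration('top');cs=ctrl.calibration('side')
P={'cup_left':((197.3,179.3),(195.4,204.4)),'cup_right':((289.3,168.8),(274.5,191.6)),'plain':((395.5,201.6),(374.6,217.6)),'sprung':((325,245),(315.4,256.4)),'spindle':((359.7,223.4),(347.8,234.7)),'jam':((154.8,167.8),(151.5,206.3)),'dill':((159.9,215.7),(161.3,244.2))}
for k,(a,b) in P.items():
    X=tri([(ct,a),(cs,b)]); print(k,X.round(4),(proj(ct,X)-a).round(1),(proj(cs,X)-b).round(1))
print(onz(ct,(356.1,164.2),0), onz(ct,(244.6,178.9),0))
for k in ['plain','sprung','spindle']:print(k,onz(ct,P[k][0],.015),onz(cs,P[k][1],.015))
for k in ['cup_left','cup_right']:print(k,onz(ct,P[k][0],.065),onz(cs,P[k][1],.065))
```

```text
cup_left [0.5584 0.2734 0.0694] [0.3 0. ] [-0.3 -0. ]
cup_right [0.587  0.0256 0.0709] [-0.8 -0.1] [ 0.7 -0. ]
plain [ 0.5019 -0.2803  0.015 ] [0.5 0.1] [-0.5  0. ]
sprung [ 0.3803 -0.0771  0.0089] [-0.4 -0. ] [ 0.3 -0. ]
spindle [ 0.4395 -0.1787  0.0237] [1.5 0.2] [-1.4  0.1]
jam [0.5992 0.4101 0.0202] [-2.6 -0.1] [2.3 0.2]
dill [0.4636 0.3854 0.0069] [1.  0.1] [-0.9 -0.1]
[ 0.61210207 -0.17164678  0.        ] [0.56968782 0.14932543 0.        ]
plain [ 0.50207292 -0.2788214   0.015     ] [ 0.50194679 -0.28177203  0.015     ]
sprung [ 0.38015846 -0.07745922  0.015     ] [ 0.37675417 -0.07505929  0.015     ]
spindle [ 0.44052216 -0.17602375  0.015     ] [ 0.44508374 -0.18523858  0.015     ]
cup_left [0.55910104 0.27492064 0.065     ] [0.56167881 0.27306443 0.065     ]
cup_right [0.58784058 0.02325414 0.065     ] [0.59194244 0.02722065 0.065     ]
```

The top view shows the holder around (245,177), and the spindle around (360,223) with its blue end toward the left at (325,245). The dill jar is at (157,214), the jam jar at (150,161) and the tin at (358,162). Next I'll look from the wrist, above the spindle.

```bash
cat >> h.py <<'E'
def toolR(fwd_down, xdir):
    y=np.array(fwd_down,float);y/=np.linalg.norm(y);x=np.array(xdir,float);x-=x@y*y;x/=np.linalg.norm(x);return np.column_stack([x,y,np.cross(x,y)])
def plan(p0,R0,p1,R1,n,grip,show=True):
    rv=Ro.from_matrix(R0.T@R1).as_rotvec(); R=R0.copy(); out=[]
    for i in range(n):
        d=R.T@((p1-p0)/n)*1000
        row=[round(x,1) for x in d]+[round(x,2) for x in np.degrees(rv/n)]+[grip]
        out+=row; R=R@Ro.from_rotvec(rv/n).as_matrix()
    if show: print([float(x) for x in out])
    return out
def now():
    s=ctrl.observe(); return s['tool_pos'],Ro.from_quat(s['eef_rot']).as_matrix(),s
E
python3 - <<'E'
from h import *
p,R,s=now(); print(R.round(3)); c=ctrl.calibration('wrist'); print('cam in tool', R.T@(-np.array(c['R']).T@np.array(c['t'])-p), (np.array(c['R'])@R).round(3))
a=np.array([-.515,.857,0]);x=np.array([.857,.515,0])
for sg in (1,-1):
    R1=toolR([0,0,-1],sg*x); print(sg,np.degrees(Ro.from_matrix(R.T@R1).as_rotvec()))
    plan(p,R,np.array([.42,-.18,.25]),R1,9,0)
E
```

```text
[[ 0.383  0.     0.924]
 [-0.924 -0.     0.383]
 [ 0.    -1.     0.   ]]
cam in tool [-0.00111871 -0.14330671  0.07693124] [[ 1.    -0.    -0.   ]
 [-0.001 -0.302 -0.953]
 [ 0.     0.953 -0.302]]
1 [-3.87562593e-04 -9.84975398e+01  2.16874741e-03]
[-27.6, -2.1, 35.5, -0.0, -10.94, 0.0, 0.0, -20.3, -2.1, 40.0, -0.0, -10.94, 0.0, 0.0, -12.3, -2.1, 43.2, -0.0, -10.94, 0.0, 0.0, -3.9, -2.1, 44.7, -0.0, -10.94, 0.0, 0.0, 4.6, -2.1, 44.7, -0.0, -10.94, 0.0, 0.0, 13.0, -2.1, 43.0, -0.0, -10.94, 0.0, 0.0, 21.0, -2.1, 39.7, -0.0, -10.94, 0.0, 0.0, 28.1, -2.1, 35.0, -0.0, -10.94, 0.0, 0.0, 34.2, -2.1, 29.0, -0.0, -10.94, 0.0, 0.0]
-1 [-2.08258136e-03  8.15024602e+01 -3.72164425e-04]
[-27.6, -2.1, 35.5, -0.0, 9.06, -0.0, 0.0, -32.8, -2.1, 30.7, -0.0, 9.06, -0.0, 0.0, -37.2, -2.1, 25.1, -0.0, 9.06, -0.0, 0.0, -40.7, -2.1, 19.0, -0.0, 9.06, -0.0, 0.0, -43.2, -2.1, 12.3, -0.0, 9.06, -0.0, 0.0, -44.6, -2.1, 5.4, -0.0, 9.06, -0.0, 0.0, -44.9, -2.1, -1.7, -0.0, 9.06, -0.0, 0.0, -44.0, -2.1, -8.8, -0.0, 9.06, -0.0, 0.0, -42.1, -2.1, -15.6, -0.0, 9.06, -0.0, 0.0]
```

View pics/wrist0.png

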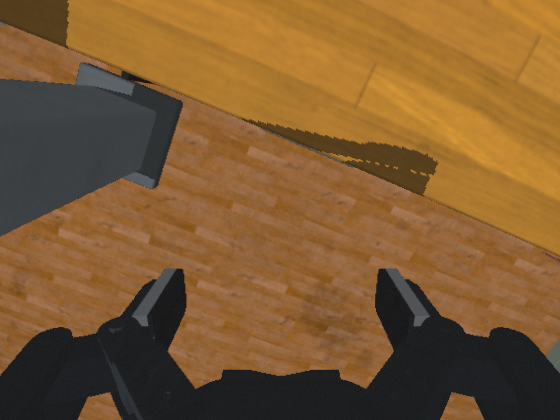

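Run:
```python
from h import *
p,R,s=now()
R1=toolR([0,0,-1],[.857,.515,0]); 
plan(p,R,np.array([.43,-.17,.25]),R1,12,0)
```

```text
[-21.1, -1.6, 27.7, -0.0, -8.21, 0.0, 0.0, -16.9, -1.6, 30.4, -0.0, -8.21, 0.0, 0.0, -12.4, -1.6, 32.5, -0.0, -8.21, 0.0, 0.0, -7.7, -1.6, 34.0, -0.0, -8.21, 0.0, 0.0, -2.7, -1.6, 34.7, -0.0, -8.21, 0.0, 0.0, 2.2, -1.6, 34.7, -0.0, -8.21, 0.0, 0.0, 7.2, -1.6, 34.1, -0.0, -8.21, 0.0, 0.0, 12.0, -1.6, 32.7, -0.0, -8.21, 0.0, 0.0, 16.5, -1.6, 30.6, -0.0, -8.21, 0.0, 0.0, 20.7, -1.6, 28.0, -0.0, -8.21, 0.0, 0.0, 24.5, -1.6, 24.7, -0.0, -8.21, 0.0, 0.0, 27.8, -1.6, 21.0, -0.0, -8.21, 0.0, 0.0]
```

Request:
play_rows:
  plan: [-21,-1.6,28,0,-8.2,0,0,-17,-1.6,30,0,-8.2,0,0,-12,-1.6,32.5,0,-8.2,0,0,-8,-1.6,34,0,-8.2,0,0,-3,-1.6,35,0,-8.2,0,0,2,-1.6,35,0,-8.2,0,0,7,-1.6,34,0,-8.2,0,0,12,-1.6,33,0,-8.2,0,0,16.5,-1.6,31,0,-8.2,0,0,21,-1.6,28,0,-8.2,0,0]

```text
clock: 2.05
tool_pos: [0.3957, -0.2278, 0.2476]
eef_rot: [0.701, 0.091, -0.091, -0.701]
wrist_force: [0.9, -0.9, -0.8]
finger_gap: 0.0855
```

Request:
play_rows:
  plan: [24.5,-1.6,25,0,-8.2,0,0,28,-1.6,21,0,-8.2,0,0,0,0,0,0,0,0,0,0,0,0,0,0,0,0]

```text
clock: 2.45
tool_pos: [0.4306, -0.1681, 0.2506]
eef_rot: [0.682, 0.189, -0.189, -0.681]
wrist_force: [0.3, -0.5, -0.4]
finger_gap: 0.0853
```

Run:
```python
from h import *
p,R,s=now(); print(s['clock'],p,s['joint_positions'].round(2),R.round(3))
c=ctrl.calibration('wrist'); save('wrist','w1.png')
for t in ['spindle','plain_tip','sprung_tip','tea_tin']:
    r=ctrl.place_of(t,'wrist')
    print(t,[(np.round(q['centre'],1),round(q['score'],2),onz(c,q['centre'],.015).round(4)) for q in r[:2]])
r=ctrl.masks_of('spindle','wrist')
m=r[0]['mask'];print(r[0]['score'],r[0]['centre'],m.sum())
pts=np.argwhere(m)[:,::-1][::7]; W=np.array([onz(c,q,.015)[:2] for q in pts]); 
u,sv,vt=np.linalg.svd(W-W.mean(0)); print(W.mean(0),vt[0],(((W-W.mean(0))@vt[0]).min(),((W-W.mean(0))@vt[0]).max()))
```

```text
2.45 [ 0.43056904 -0.16811363  0.25060566] [-0.63 -0.1   1.86 -0.    1.38 -1.17] [[ 0.858  0.    -0.514]
 [ 0.514 -0.     0.858]
 [-0.    -1.    -0.   ]]
spindle [(array([282.3, 180.8]), 0.76, array([ 0.4365, -0.1739,  0.015 ]))]
plain_tip [(array([283.7, 276. ]), 0.84, array([ 0.5027, -0.2803,  0.015 ]))]
sprung_tip [(array([285. ,  69.8]), 0.67, array([ 0.3763, -0.0681,  0.015 ]))]
tea_tin [(array([401.1, 242.1]), 0.93, array([ 0.6045, -0.1644,  0.015 ])), (array([526.2,  94.1]), 0.29, array([0.6194, 0.0529, 0.015 ]))]
0.88 [281.7, 177.7] 4302
[ 0.43661771 -0.17278527] [ 0.5072678  -0.86178847] (np.float64(-0.12056382972948163), np.float64(0.12478589783456945))
```

View pics/w1.png

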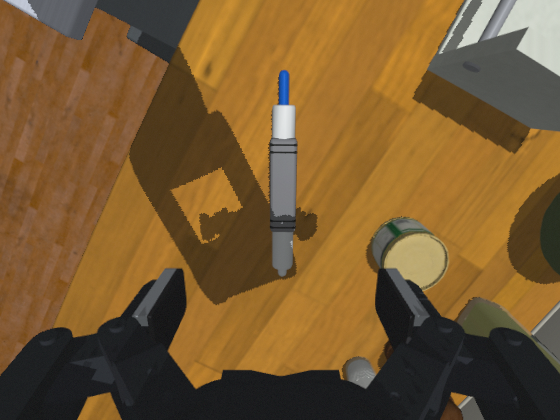

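The whole spindle is visible: blue tip at (285,71), plain tip at (284,276), and its measured length is 247 mm. The tool is already aligned with its axis, so I'll descend and grasp.

Request:
play_rows:
  plan: [1,35,-3,0,0,0,0,1,40,-3,0,0,0,0,1,40,-3,0,0,0,0,1,40,-3,0,0,0,0,0,35,0,0,0,0,0,0,25,0,0,0,0,0,0,18,0,0,0,0,0,0,10,0,0,0,0,0,0,4,0,0,0,0,0,0,0,0,0,0,0,0]
  force: 70

```text
clock: 3.75
tool_pos: [0.44, -0.1772, 0.0036]
eef_rot: [-0.682, -0.188, 0.188, 0.682]
wrist_force: [-0.5, -0.2, 0.0]
finger_gap: 0.0854
```

Request:
play_rows:
  plan: [0,0,0,0,0,0,255,0,0,0,0,0,0,255,0,0,0,0,0,0,255,0,0,0,0,0,0,255,0,0,0,0,0,0,255,0,0,0,0,0,0,255]

```text
clock: 4.35
tool_pos: [0.4406, -0.1773, 0.0043]
eef_rot: [0.682, 0.189, -0.188, -0.681]
wrist_force: [-0.3, 0.6, 6.8]
finger_gap: 0.029
```

Run:
```python
from h import *
p,R,s=now(); print(p)
h=np.array([-.115,.993,0]);h/=np.linalg.norm(h)
R1=toolR([0,0,-1],[h[1],-h[0],0]); print(np.degrees(Ro.from_matrix(R.T@R1).as_rotvec()))
plan(p+[0,0,.3],R,np.array([.50,.08,.32]),R1,8,255)
```

```text
[ 0.44063941 -0.17725898  0.00426161]
[ 0.07416272 24.3065837   0.05119433]
[22.9, -2.0, 23.8, 0.01, 3.04, 0.01, 255.0, 21.6, -2.0, 25.0, 0.01, 3.04, 0.01, 255.0, 20.2, -2.0, 26.1, 0.01, 3.04, 0.01, 255.0, 18.8, -2.0, 27.1, 0.01, 3.04, 0.01, 255.0, 17.4, -2.0, 28.1, 0.01, 3.04, 0.01, 255.0, 15.9, -2.0, 28.9, 0.01, 3.04, 0.01, 255.0, 14.3, -2.0, 29.7, 0.01, 3.04, 0.01, 255.0, 12.7, -2.0, 30.5, 0.01, 3.04, 0.01, 255.0]
```

Request:
play_rows:
  plan: [0,-15,0,0,0,0,255,0,-30,0,0,0,0,255,0,-40,0,0,0,0,255,0,-40,0,0,0,0,255,0,-40,0,0,0,0,255,0,-40,0,0,0,0,255,0,-40,0,0,0,0,255,0,-30,0,0,0,0,255,0,-20,0,0,0,0,255,0,-5,0,0,0,0,255]

```text
clock: 5.35
tool_pos: [0.4408, -0.1773, 0.3059]
eef_rot: [0.683, 0.189, -0.188, -0.68]
wrist_force: [0.4, -0.7, -1.1]
finger_gap: 0.0289
```

Request:
play_rows:
  plan: [23,-2,24,0,3,0,255,21.5,-2,25,0,3,0,255,20,-2,26,0,3,0,255,19,-2,27,0,3,0,255,17.5,-2,28,0,3,0,255,16,-2,29,0,3,0,255,14.5,-2,30,0,3,0,255,12.5,-2,30.5,0,3.3,0,255,0,0,0,0,0,0,255,0,0,0,0,0,0,255]

```text
clock: 6.35
tool_pos: [0.4981, 0.0815, 0.3178]
eef_rot: [0.706, 0.041, -0.043, -0.706]
wrist_force: [-0.0, -0.7, -2.3]
finger_gap: 0.0287
```

Run:
```python
from h import *
p,R,s=now(); print(s['clock'],p,s['joint_positions'].round(2),s['wrist_force'])
c=ctrl.calibration('wrist'); save('wrist','w2.png')
for t,z in [('spindle',None),('plain_tip',None),('sprung_tip',None),('holder',0),('cup_left',.065),('cup_right',.065)]:
    r=ctrl.place_of(t,'wrist')
    print(t,[(np.round(q['centre'],1),round(q['score'],2),onz(c,q['centre'],p[2]+.015 if z is None else z).round(4)) for q in r[:2]])
ct=ctrl.calibration('top'); save('top','t2.png')
for t in ['holder','cup_left','cup_right','spindle','plain_tip','sprung_tip']:
    r=ctrl.place_of(t,'top')
    print(t,[(np.round(q['centre'],1),round(q['score'],2)) for q in r[:2]])
```

```text
6.35 [0.4980989  0.08150916 0.31782075] [-0.07 -0.04  1.67 -0.    1.52 -0.19] [-0.04168057 -0.69478724 -2.3420107 ]
spindle [(array([277.8, 284.4]), 0.88, array([0.4961, 0.0837, 0.3328])), (array([356.7,   5.2]), 0.32, array([0.5108, 0.1954, 0.3328]))]
plain_tip []
sprung_tip [(array([277. , 284.4]), 0.7, array([0.4958, 0.0837, 0.3328])), (array([345.2, 218.1]), 0.34, array([0.5201, 0.1177, 0.3328]))]
holder [(array([340.3, 112.4]), 0.64, array([0.5691, 0.1581, 0.    ]))]
cup_left [(array([356.4,   6.8]), 0.68, array([0.557 , 0.2694, 0.065 ]))]
cup_right [(array([345.1, 217.1]), 0.9, array([0.5855, 0.0325, 0.065 ])), (array([355.1,   6.4]), 0.3, array([0.5555, 0.2696, 0.065 ]))]
holder []
cup_left [(array([321.1, 178.7]), 0.75), (array([197.9, 181. ]), 0.56)]
cup_right []
spindle []
plain_tip [(array([324.1, 181.4]), 0.68)]
sprung_tip [(array([209.6, 195.4]), 0.55)]
```

View pics/w2.png

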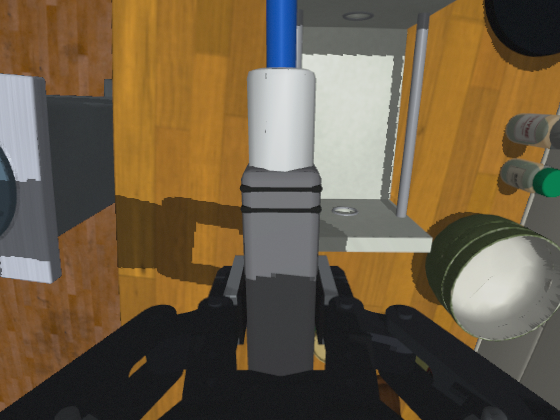

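View pics/t2.png

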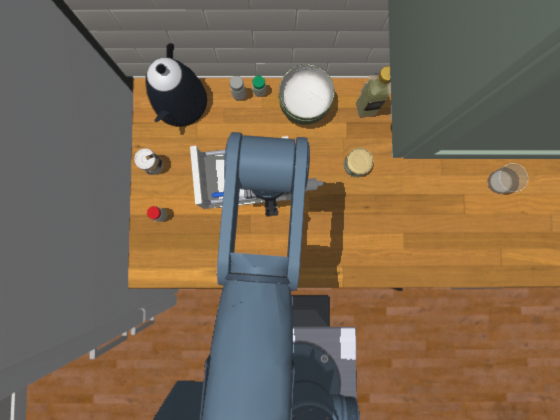

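Request:
play_rows:
  plan: [-15,-20,-15,0,0,0,255,-20,-30,-25,0,0,0,255,0,0,-5,0,0,0,255,0,0,0,0,0,0,255]

```text
clock: 7.45
tool_pos: [0.4696, 0.0316, 0.3701]
eef_rot: [0.706, 0.041, -0.039, -0.706]
wrist_force: [-0.2, 0.4, -2.4]
finger_gap: 0.0289
```

Run:
```python
from h import *
p,R,s=now(); print(s['clock'],p)
c=ctrl.calibration('wrist'); im=save('wrist','w3.png')
for t,z in [('holder',0),('cup_left',.065),('cup_right',.065)]:
    r=ctrl.place_of(t,'wrist')
    print(t,[(np.round(q['centre'],1),round(q['score'],2),onz(c,q['centre'],z).round(4)) for q in r[:2]])
# overlay
o=im[:,:,::-1].copy()
def dot(X,col):
    q=proj(c,X); 
    if abs(q).max()<2000: cv2.circle(o,tuple(int(round(v)) for v in q),2,col,-1)
def H(cl,cr):
    h=(cl-cr);h/=np.linalg.norm(h);m=(cl+cr)/2
    return np.array([m[0],m[1],0]),np.column_stack([[h[1],-h[0],0],[h[0],h[1],0],[0,0,1]])
C,RH=H(np.array([.557,.2694]),np.array([.5855,.0325]))
print(C,RH)
for sy in (-1,1):
    for a in np.linspace(0,2*np.pi,24): dot(C+RH@[.012*np.cos(a),sy*.111,.065+.012*np.sin(a)],(0,0,255))
    for x in (-.075,.075):
        for y in (.111,.127): dot(C+RH@[x,sy*y,.15],(255,0,0))
    for y in np.linspace(-.111,.111,20): dot(C+RH@[sy*.066,y,.086],(0,255,0))
for yy in (-55,55,90,126):
    for dx in (-13,0,13): dot(p+R@[dx/1000,-.0107,yy/1000],(0,255,255))
cv2.imwrite('pics/o3.png',o)
```

```text
7.45 [0.46960189 0.0316152  0.37010915]
holder [(array([358.3,  81.9]), 0.79, array([0.5712, 0.1538, 0.    ]))]
cup_left []
cup_right [(array([367.5, 172.9]), 0.76, array([0.591 , 0.0326, 0.065 ]))]
[0.57125 0.15095 0.     ] [[ 0.9928411  -0.11944268  0.        ]
 [ 0.11944268  0.9928411   0.        ]
 [ 0.          0.          1.        ]]
```

View pics/o3.png

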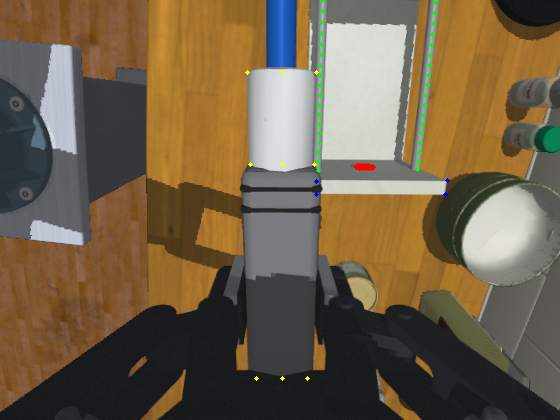

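Request:
play_rows:
  plan: [-5,0,30,0,0,0,255,-5,0,45,0,0,0,255,0,0,35,0,0,0,255,0,0,5,0,0,0,255,0,0,0,0,0,0,255]

```text
clock: 8.15
tool_pos: [0.4456, 0.1467, 0.3686]
eef_rot: [0.706, 0.041, -0.042, -0.706]
wrist_force: [0.2, -0.7, -2.0]
finger_gap: 0.0285
```

```bash
cat > ov.py <<'E'
from h import *
import sys
def H(C,yaw):
    return np.array([C[0],C[1],0]),Ro.from_euler('z',yaw).as_matrix()
def overlay(im,c,C,RH,p,R,name):
    o=im[:,:,::-1].copy()
    def dot(X,col):
        q=proj(c,X)
        if abs(q).max()<2000: cv2.circle(o,tuple(int(round(v)) for v in q),1,col,-1)
    for sy in (-1,1):
        for a in np.linspace(0,2*np.pi,24): dot(C+RH@[.012*np.cos(a),sy*.109,.065+.012*np.sin(a)],(0,0,255))
        for x in np.linspace(-.075,.075,12):
            for y in (.111,.127): dot(C+RH@[x,sy*y,.15],(255,0,0))
        for y in np.linspace(-.111,.111,20): dot(C+RH@[sy*.066,y,.086],(0,255,0))
    for yy in (-120,-106,-55,55,90,126):
        for dx in (-13,0,13): dot(p+R@[dx/1000,-.0107,yy/1000],(0,255,255))
    cv2.imwrite('pics/'+name,o)
E
python3 - <<'E'
from ov import *
p,R,s=now(); print(s['clock'],p)
c=ctrl.calibration('wrist'); im=save('wrist','w4.png')
for t,z in [('holder',0),('cup_left',.065),('cup_right',.065)]:
    r=ctrl.place_of(t,'wrist')
    print(t,[(np.round(q['centre'],1),round(q['score'],2),onz(c,q['centre'],z).round(4)) for q in r[:2]])
C,RH=H([.5713,.1510],.1197)
overlay(im,c,C,RH,p,R,'o4.png')
E
```

```text
8.15 [0.44560457 0.14666557 0.36864733]
holder [(array([360.7, 162.5]), 0.62, array([0.5703, 0.1526, 0.    ]))]
cup_left [(array([377.3,  80.2]), 0.9, array([0.5549, 0.2687, 0.065 ]))]
cup_right [(array([366.1, 250.4]), 0.77, array([0.5863, 0.0336, 0.065 ]))]
```

View pics/o4.png

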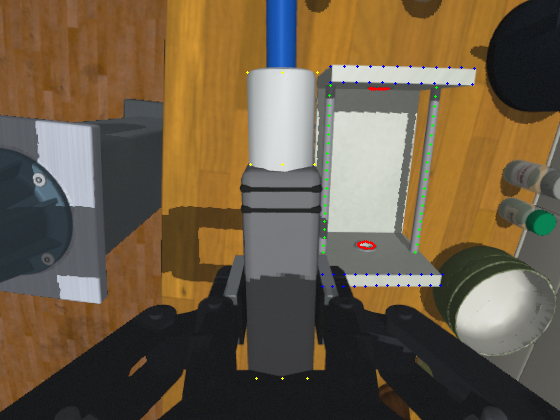

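The projected holder model (centre (0.5713, 0.1510), yaw 0.120) matches the walls, bars and cup rings within about 1 px. The spindle model matches as well. Next I'll plan the tilted approach.

```bash
cat > traj.py <<'E'
from ov import *
C,RH=H([.5713,.1510],.1197)
A0=.0107
def pose(th,ty,tz,c=0,x=0,yaw=0):
    """free (virtual) tip = (ty,tz)+c*dir, mm, holder frame"""
    t=np.radians(th); d=np.array([0,np.cos(t),-np.sin(t)])
    Rt=RH@np.column_stack([[1,0,0],[0,-np.sin(t),-np.cos(t)],d])
    o=np.array([x,ty,tz])/1000+ (c-126)/1000*d
    return C+RH@o - Rt@np.array([0,-A0,0]), Rt
def rows(seq,p,R,grip=255,q=.5):
    """seq: list of (pose, n). rounded with carry"""
    out=[]
    for (p1,R1),n in seq:
        for i in range(n):
            k=n-i
            d=R.T@(p1-p)/k*1000; rv=np.degrees(Ro.from_matrix(R.T@R1).as_rotvec())/k
            d=np.round(d/q)*q; rv=np.round(rv/q)*q+0.
            out.append([float(v)+0. for v in d]+[float(v) for v in rv]+[grip])
            p=p+R@d/1000; R=R@Ro.from_rotvec(np.radians(rv)).as_matrix()
        print('end err mm',((p-p1)*1000).round(1))
    for i in range(0,len(out),10): print(len(out[i:i+10]),[int(v) if v==int(v) else v for r in out[i:i+10] for v in r])
    return out
def where():
    p,R,s=now(); # holder-frame tip state
    o=RH.T@(p+R@[0,-A0,0]-C); d=RH.T@R[:,2]; tip=o+.126*d; pl=o-.12*d
    print('t',round(s['clock'],2),'free tip mm',(tip*1000).round(1),'plain',(pl*1000).round(1),'tilt',np.degrees(np.arcsin(-d[2])).round(1),'F holder',(RH.T@s['wrist_force']).round(1),'M',(RH.T@s['torque']).round(2),'gap',round(s['finger_gap'],4))
    return p,R,s
E
python3 - <<'E'
from traj import *
p,R,s=where()
rows([(pose(30,103,190),7),(pose(30,103,63+25),4)],p,R)
E
```

```text
t 8.35 free tip mm [-124.2  134.5  379.8] plain [-125.5 -111.5  379.9] tilt 0.0 F holder [ 0.1 -0.5 -1.1] M [-0.   -0.04  0.01] gap 0.0288
end err mm [-0.1 -0.   0.2]
end err mm [-0.  -0.1  0. ]
10 [18, 18, -2.5, -4.5, 0, 0, 255, 18, 18, -1.5, -4, 0, 0, 255, 18, 18, 0, -4.5, 0, 0, 255, 18, 18, 1.5, -4, 0, 0, 255, 17.5, 18, 2.5, -4.5, 0, 0, 255, 18, 17.5, 4, -4, 0, 0, 255, 17.5, 17.5, 5, -4.5, -0.5, 0, 255, 0, 22, 13, 0, 0, 0, 255, 0, 22, 12.5, 0, 0, 0, 255, 0.5, 22, 13, 0, 0, 0, 255]
1 [0, 22.5, 12.5, 0, 0, 0, 255]
```

Request:
play_rows:
  plan: [18,18,-2.5,-4.5,0,0,255,18,18,-1.5,-4,0,0,255,18,18,0,-4.5,0,0,255,18,18,1.5,-4,0,0,255,17.5,18,2.5,-4.5,0,0,255,18,17.5,4,-4,0,0,255,17.5,17.5,5,-4.5,-0.5,0,255,0,0,0,0,0,0,255,0,0,0,0,0,0,255]
  force: 100

```text
clock: 9.25
tool_pos: [0.5721, 0.14, 0.2432]
eef_rot: [0.864, 0.051, -0.033, -0.499]
wrist_force: [0.4, -0.4, -0.4]
finger_gap: 0.0282
```

Run:
```python
from traj import *
p,R,s=where(); c=ctrl.calibration('wrist'); im=save('wrist','w5.png'); overlay(im,c,C,RH,p,R,'o5.png')
save('side','s5.png')
rows([(pose(30,103,80),5),(pose(30,103,63),2)],p,R)
```

```text
t 9.25 free tip mm [ -1.1 103.5 189.5] plain [ 2.000e-01 -1.097e+02  3.124e+02] tilt 30.0 F holder [ 0.4 -0.5 -0.4] M [ 0.33 -0.02  0.03] gap 0.0282
end err mm [-0.3  0.2 -0.1]
end err mm [-0.2  0.1 -0.3]
7 [0, 19, 11, 0, 0, 0, 255, 0.5, 19, 11, 0, 0, 0, 255, 0, 19, 11, 0, 0, 0, 255, 0.5, 19, 10.5, 0, 0, 0, 255, 0, 19, 11, 0, 0.5, -0.5, 255, 0, 7.5, 4, 0, 0, 0, 255, 0, 7.5, 4.5, 0, 0, 0, 255]
```

View pics/o5.png

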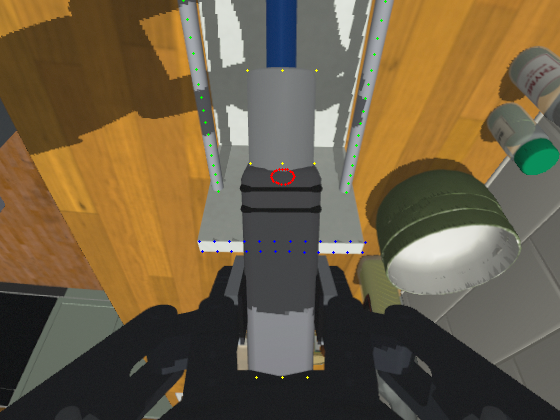

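View pics/s5.png

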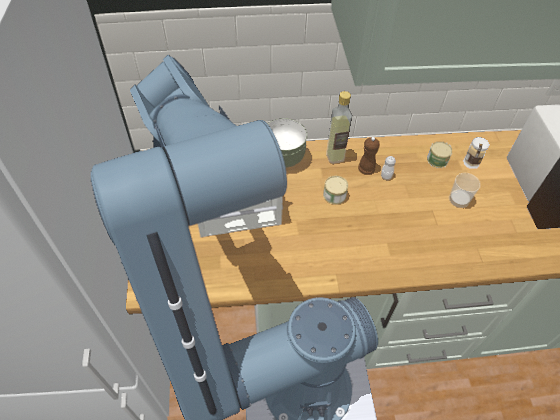

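The overlay still agrees: the right wall is at rows 240–252, and the bars line up. I'll descend to cup height now.

Request:
play_rows:
  plan: [0,19,11,0,0,0,255,0.5,19,11,0,0,0,255,0,19,11,0,0,0,255,0.5,19,10.5,0,0,0,255,0,19,11,0,0.5,0,255,0,7.5,4,0,0,0,255,0,7.5,4.5,0,0,0,255,0,0,0,0,0,0,255,0,0,0,0,0,0,255]

```text
clock: 10.25
tool_pos: [0.5738, 0.1403, 0.1189]
eef_rot: [0.864, 0.05, -0.028, -0.499]
wrist_force: [0.5, 0.5, -0.6]
finger_gap: 0.0284
```

Run:
```python
from traj import *
p,R,s=where(); 
rows([(pose(30,120,63),3),(pose(30,120,63,4),2),(pose(30,120,63,8),2)],p,R)
```

```text
t 10.25 free tip mm [  1.8 103.6  65.1] plain [   0.6 -109.5  188.1] tilt 30.0 F holder [ 0.6  0.4 -0.6] M [ 0.38 -0.03  0.05] gap 0.0284
end err mm [ 0.2  0.3 -0. ]
end err mm [0.2 0.3 0. ]
end err mm [0.2 0.3 0. ]
7 [-0.5, -2, 5, 0, 0, 0, 255, -0.5, -2, 5, 0, 0, 0, 255, 0, -2.5, 5.5, 0, -0.5, 0, 255, 0, 0, 2, 0, 0, 0, 255, 0, 0, 2, 0, 0, 0, 255, 0, 0, 2, 0, 0, 0, 255, 0, 0, 2, 0, 0, 0, 255]
```

Request:
play_rows:
  plan: [-0.5,-2,5,0,0,0,255,-0.5,-2,5,0,0,0,255,0,-2.5,5.5,0,-0.5,0,255,0,0,2,0,0,0,255,0,0,2,0,0,0,255,0,0,0,0,0,0,255]

```text
clock: 10.85
tool_pos: [0.5695, 0.1598, 0.1132]
eef_rot: [0.865, 0.052, -0.033, -0.498]
wrist_force: [-0.6, -4.7, -1.7]
finger_gap: 0.028
```

Run:
```python
from traj import *
p,R,s=where();
```

```text
t 10.85 free tip mm [ -1.4 123.3  59.3] plain [-1.000e-01 -8.960e+01  1.825e+02] tilt 30.1 F holder [-1.1 -4.6 -1.7] M [-0.44  0.2   0.05] gap 0.028
```

The axial force is about 3.1 N, which fits the tip at the cup bottom with about 4 mm of compression. If it were on the wall face, I'd expect about 7 N. Next comes the squeeze and the swing.

Run:
```python
from traj import *
p,R,s=where(); 
rows([(pose(25,120,63,11),2),(pose(18,120,63.5,15),2),(pose(12,120,64,18),2),(pose(6,120,64.5,19.5),2),(pose(0,120,65,20),2)],p,R)
```

```text
t 10.85 free tip mm [ -1.4 123.3  59.3] plain [-1.000e-01 -8.960e+01  1.825e+02] tilt 30.1 F holder [-1.1 -4.6 -1.7] M [-0.44  0.2   0.05] gap 0.028
end err mm [0.2 0.2 0.2]
end err mm [ 0.2 -0.  -0.1]
end err mm [0.1 0.3 0.2]
end err mm [ 0.2 -0.1 -0.1]
end err mm [ 0.1  0.  -0.1]
10 [0.5, 4.5, 4, 2.5, 0, 0, 255, 0.5, 4, 3.5, 2.5, 0.5, 0, 255, 0, 6.5, 3, 3.5, 0, 0, 255, 0, 7, 2.5, 3.5, 0, 0, 255, 0, 5.5, 2.5, 3, 0, 0, 255, 0, 5, 2, 3, 0, 0, 255, 0, 5.5, 1.5, 3, 0, 0, 255, 0, 5.5, 1, 3, 0, 0, 255, 0, 5, 1, 3, 0, 0, 255, 0, 5.5, 1, 3, -0.5, 0, 255]
```

Request:
play_rows:
  plan: [0.5,4.5,4,2.5,0,0,255,0.5,4,3.5,2.5,0.5,0,255,0,6.5,3,3.5,0,0,255,0,7,2.5,3.5,0,0,255,0,0,0,0,0,0,255,0,0,0,0,0,0,255]

```text
clock: 11.45
tool_pos: [0.569, 0.16, 0.0871]
eef_rot: [0.809, 0.045, -0.035, -0.586]
wrist_force: [-3.5, -7.6, -2.4]
finger_gap: 0.0286
```

Run:
```python
from traj import *
p,R,s=where();c=ctrl.calibration('wrist'); im=save('wrist','w6.png'); overlay(im,c,C,RH,p,R,'o6.png')
rows([(pose(12,120,64,18),2),(pose(6,120,64.5,19.5),2),(pose(0,120,65,20),2)],p,R)
```

```text
t 11.45 free tip mm [ -0.7 132.3  58. ] plain [  -1.7 -101.5  134.6] tilt 18.2 F holder [-4.3 -7.1 -2.4] M [-1.22  0.66  0.21] gap 0.0286
end err mm [ 0.2 -0.  -0.2]
end err mm [ 0.2  0.2 -0.1]
end err mm [-0.2 -0.3 -0. ]
6 [0.5, 5, 3, 3, 0, 0, 255, 1, 5, 3, 3, -0.5, -0.5, 255, 0, 5, 1.5, 3, 0, 0, 255, 0, 5.5, 1.5, 3, 0.5, 0, 255, 0, 5, 1, 3, 0, 0, 255, -0.5, 5.5, 0.5, 3, 0, 0, 255]
```

View pics/o6.png

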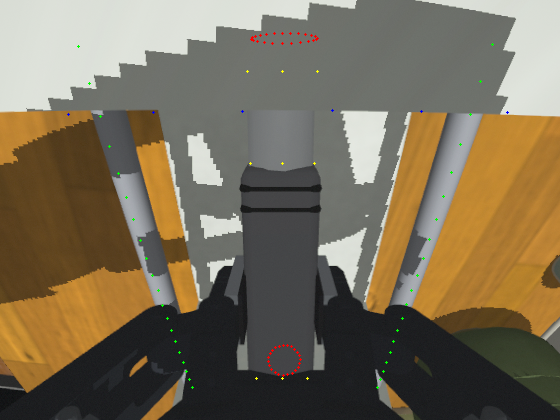

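The overlay still matches, and the pin is compressed about 13 mm in the cup. There is about 4 N of sideways force, so I'll continue without any x correction.

Request:
play_rows:
  plan: [0,5,3,3,0,0,255,0,5,3,3,0,0,255,0,5,1.5,3,0,0,255,0,5.5,1.5,3,0,0,255,0,0,0,0,0,0,255]

```text
clock: 12.0
tool_pos: [0.5683, 0.1628, 0.0636]
eef_rot: [0.743, 0.041, -0.04, -0.667]
wrist_force: [-1.8, -9.7, -5.5]
finger_gap: 0.0285
```

Run:
```python
from traj import *
p,R,s=where()
rows([(pose(0,120,65,20),2)],p,R)
```

```text
t 12.0 free tip mm [ -0.9 138.5  60.8] plain [  -2.2 -106.    87.1] tilt 6.1 F holder [-3.  -9.4 -5.5] M [-1.96  0.46  0.22] gap 0.0285
end err mm [-0.1 -0.1  0.1]
2 [1, 4.5, 1.5, 3, 0, 0, 255, 0.5, 4.5, 1, 3, -0.5, -0.5, 255]
```

Request:
play_rows:
  plan: [0,4.5,1.5,3,0,0,255,0,4.5,1,3,0,0,255,0,0,0,0,0,0,255,0,0,0,0,0,0,255]

```text
clock: 12.4
tool_pos: [0.5687, 0.1653, 0.0551]
eef_rot: [0.707, 0.039, -0.042, -0.705]
wrist_force: [-0.7, -9.2, -6.3]
finger_gap: 0.028
```

Run:
```python
from traj import *
p,R,s=where()
c=ctrl.calibration('wrist'); im=save('wrist','w7.png'); overlay(im,c,C,RH,p,R,'o7.png')
a=cv2.imread('pics/w5.png');b=cv2.imread('pics/w7.png')
cv2.imwrite('pics/cmp.png',np.hstack([a[40:400,200:360],b[40:400,200:360]]))
im=save('top','t7.png')
```

```text
t 12.4 free tip mm [ -0.2 140.5  65.4] plain [  -1.4 -105.5   66.2] tilt 0.2 F holder [-1.8 -9.1 -6.3] M [-2.04  0.34  0.24] gap 0.028
```

View pics/o7.png

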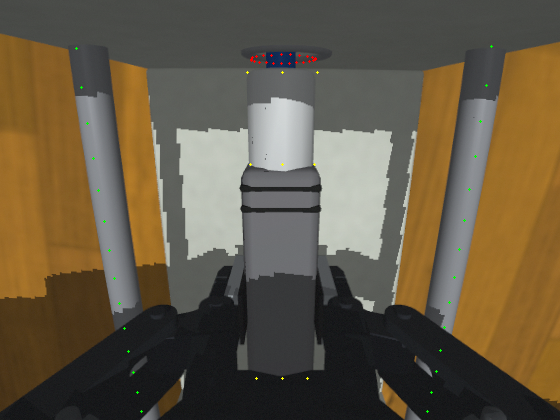

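View pics/cmp.png

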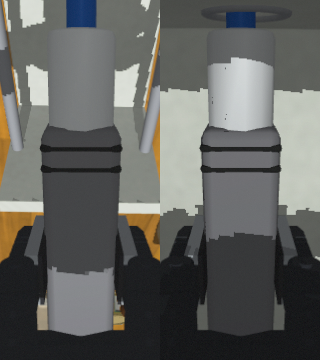

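View pics/t7.png

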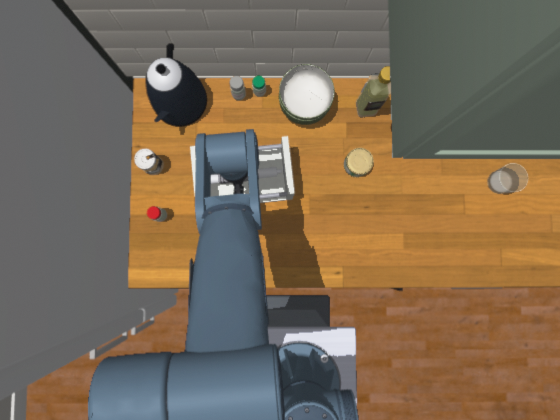

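The blue pin is seated in the left cup ring (ring centre at about (286,54), pin at (281,58)), and the spindle hasn't pivoted in the grip. I'll centre it slightly, then let the spring push the plain pin into the right cup.

Request:
play_rows:
  plan: [1.5,2.5,0,0,0,0,255,0,0,0,0,0,0,255,0,0,-3,0,0,0,255,0,0,-3,0,0,0,255,0,0,0,0,0,0,255]

```text
clock: 13.0
tool_pos: [0.571, 0.1603, 0.0533]
eef_rot: [0.707, 0.04, -0.042, -0.705]
wrist_force: [-2.4, -8.2, -0.8]
finger_gap: 0.028
```

Run:
```python
from traj import *
p,R,s=where()
```

```text
t 13.0 free tip mm [  1.4 135.3  63.7] plain [   0.4 -110.7   64.4] tilt 0.2 F holder [-3.4 -7.9 -0.8] M [-1.26  0.53  0.37] gap 0.028
```

Request:
play_rows:
  plan: [0,0,-2,0,0,0,255,0,0,-2,0,0,0,255,0,0,0,0,0,0,255]

```text
clock: 13.3
tool_pos: [0.5714, 0.1568, 0.0533]
eef_rot: [0.707, 0.04, -0.042, -0.705]
wrist_force: [-1.2, -6.4, -2.2]
finger_gap: 0.0281
```

Run:
```python
from traj import *
p,R,s=where()
```

```text
t 13.3 free tip mm [  1.3 131.8  63.8] plain [   0.4 -114.2   64.3] tilt 0.1 F holder [-1.9 -6.2 -2.2] M [-1.04  0.45  0.33] gap 0.0281
```

The force follows the spring rate (6.2 N at 11.8 mm), so the plain pin has entered the right cup without touching the wall.

Request:
play_rows:
  plan: [0,1,-2,0,0,0,255,0,1,-2,0,0,0,255,0,1,-1,0,0,0,255,0,0,0,0,0,0,255,0,0,0,0,0,0,255]

```text
clock: 13.8
tool_pos: [0.573, 0.1529, 0.0511]
eef_rot: [0.706, 0.041, -0.041, -0.706]
wrist_force: [-0.8, -5.4, 0.1]
finger_gap: 0.0285
```

Run:
```python
from traj import *
p,R,s=where(); c=ctrl.calibration('wrist'); im=save('wrist','w8.png')
```

```text
t 13.8 free tip mm [  2.5 127.7  61.7] plain [   1.4 -118.3   61.9] tilt 0.0 F holder [-1.4 -5.3  0.1] M [-0.58  0.23  0.19] gap 0.0285
```

View pics/w8.png

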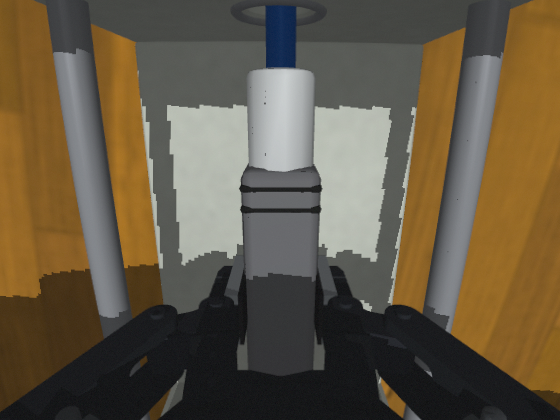

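The plain pin is about 7 mm into its cup and the blue pin is inside its ring at (279,12). I'll lower it slightly and let go with a partial opening, so the fingers stay clear of the bars.

Request:
play_rows:
  plan: [0,1,-1,0,0,0,255,0,1,0,0,0,0,255,0,0,0,0,0,0,150,0,0,0,0,0,0,130,0,0,0,0,0,0,115,0,0,0,0,0,0,115,0,0,0,0,0,0,115,0,0,0,0,0,0,115]

```text
clock: 14.65
tool_pos: [0.5731, 0.1525, 0.049]
eef_rot: [-0.706, -0.041, 0.041, 0.706]
wrist_force: [-0.0, 0.1, 0.5]
finger_gap: 0.0465
```

Run:
```python
from traj import *
p,R,s=where(); c=ctrl.calibration('wrist'); im=save('wrist','w9.png')
```

```text
t 14.65 free tip mm [  2.5 127.3  59.7] plain [   1.4 -118.7   59.7] tilt -0.0 F holder [-0.   0.1  0.5] M [-0.02 -0.01  0.01] gap 0.0465
```

View pics/w9.png

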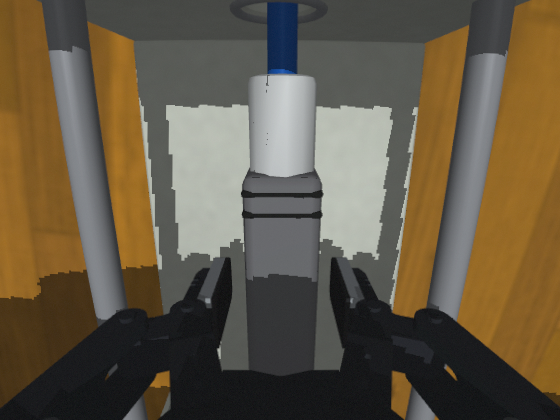

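The fingers are clear on both sides, the wrist force is about 0, and the spindle has sprung about 2 mm to the right. I'll withdraw straight up.

Request:
play_rows:
  plan: [0,-10,0,0,0,0,115,0,-20,0,0,0,0,115,0,-30,0,0,0,0,115,0,-40,0,0,0,0,115,0,-50,0,0,0,0,115,0,-50,0,0,0,0,115,0,-50,0,0,0,0,115,-20,-20,-20,0,0,0,115,0,0,0,0,0,0,115,0,0,0,0,0,0,115]

```text
clock: 15.7
tool_pos: [0.5555, 0.1302, 0.3197]
eef_rot: [-0.706, -0.041, 0.04, 0.706]
wrist_force: [0.1, 0.1, -0.5]
finger_gap: 0.0466
```

Run:
```python
from traj import *
p,R,s=where(); c=ctrl.calibration('wrist'); im=save('wrist','w10.png')
for t in ['sprung_tip','plain_tip','cup_left','cup_right','spindle']:
    r=ctrl.place_of(t,'wrist')
    print(t,[(np.round(q['centre'],1),round(q['score'],2),(1000*RH.T@(onz(c,q['centre'],.0585 if 'cup' not in t else .065)-C)).round(1)) for q in r[:2]])
cv2.imwrite('pics/w10c.png',cv2.resize(cv2.imread('pics/w10.png'),(800,600)))
```

```text
t 15.7 free tip mm [-17.5 107.2 330.4] plain [ -18.8 -138.8  330.4] tilt -0.0 F holder [ 0.1  0.1 -0.5] M [-0.05  0.08  0.03] gap 0.0466
sprung_tip [(array([298.9,  50.9]), 0.58, array([  3.5, 117.3,  58.5])), (array([294.7,  46.9]), 0.53, array([ -1.3, 121.5,  58.5]))]
plain_tip [(array([294.8, 247. ]), 0.58, array([   0.4, -122.9,   58.5]))]
cup_left [(array([296.3,  46.3]), 0.7, array([  0.2, 121.1,  65. ])), (array([293.4, 146.8]), 0.19, array([-2.5, 10.4, 65. ]))]
cup_right [(array([292.4, 247.5]), 0.97, array([  -3. , -120.7,   65. ]))]
spindle [(array([295.1, 155. ]), 0.95, array([-0.1, -0.4, 58.5]))]
```

View pics/w10c.png

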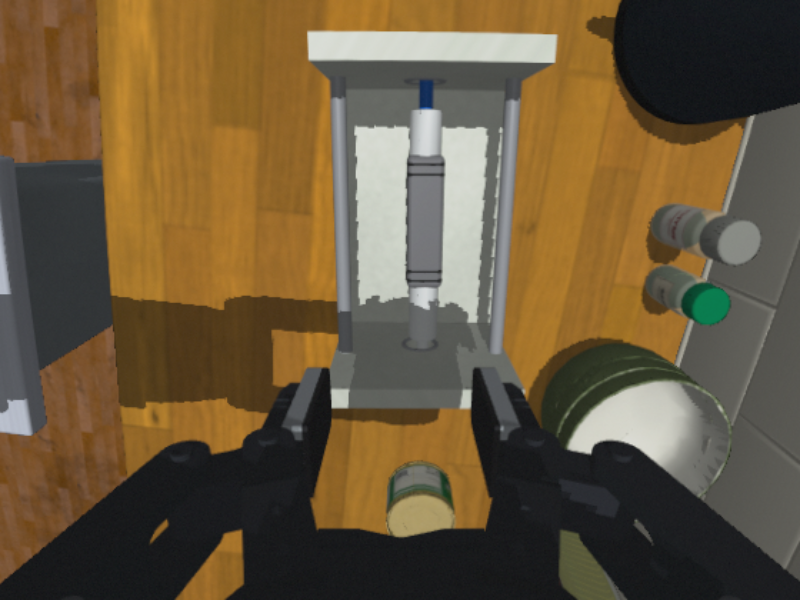

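Run:
```python
from traj import *
im=save('wrist','w11.png'); a=cv2.imread('pics/w10.png')
print('still diff',np.abs(a.astype(int)-im[:,:,::-1]).mean())
save('top','t11.png')
for t in ['tea_tin','jam_jar','spice_dill']: print(t,[(np.round(q['centre'],1),round(q['score'],2)) for q in ctrl.place_of(t,'top')[:1]])
print(ctrl.hand_in())
```

```text
still diff 4.317298752834467
tea_tin [(array([353. , 163.4]), 0.56)]
jam_jar []
spice_dill [(array([159.5, 215.4]), 0.81)]
the job is handed in; nothing more can be done
None
```

Run:
```python
import cv2,numpy as np
a=cv2.imread('pics/w10.png',0);b=cv2.imread('pics/w11.png',0)
print(cv2.phaseCorrelate(np.float32(a[50:260,220:370]),np.float32(b[50:260,220:370])))
print(cv2.phaseCorrelate(np.float32(a),np.float32(b)))
```

```text
((1.3702925478682033, 0.45253999968694814), 0.9261102402651752)
((0.7178643081061864, 0.35296781120143805), 0.789638859867559)
```

View pics/w11.png

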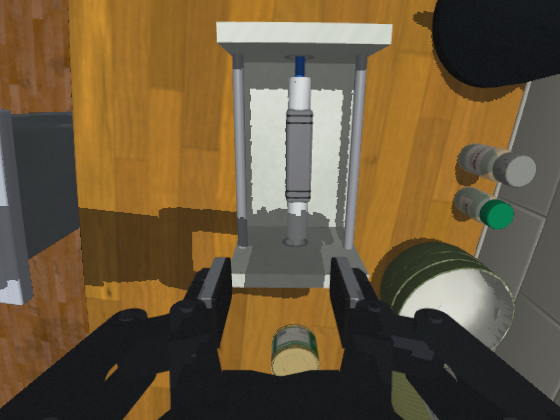

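View pics/t11.png

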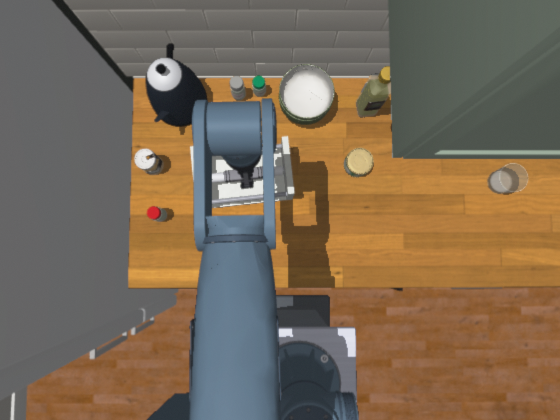

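The spindle is back between the walls, with the blue sprung pin in the left cup and the plain pin in the right. I handed the job in at about 16 s on the clock; no verdict came back.

I gripped the spindle at mid-grip, tipped it 30° and put the blue pin in the left cup. Then I squeezed the spring about 20 mm, swung the plain end down level and eased it into the right cup. To let go, I opened the fingers part-way and withdrew straight up.

**Last checks that agreed:**
- **Fit:** in the last wrist pictures both pins are inside their cup rings, and the spindle's origin is within 0.5 mm of the holder's centre line. The force fell in step with the spring as the plain pin went in.
- **Release:** wrist force was about 0 N after the fingers opened, and the gripper is well clear above.
- **Bystanders:** the tin and both jars look unmoved and upright in the top view.

**Checks that were weaker or disagreed:**
- **Tip positions:** the network's tip points scattered 3–5 mm around the cups, so I relied on the pictures and the force readings.
- **Stillness:** the last two wrist pictures differ by about 1 px. The camera was probably still settling, but the spindle area shifted slightly more than the whole picture (1.4 px against 0.7 px), so this does not prove it was at rest.
- **Jars and tin:** the network missed the jam jar in the last top picture, though it is plainly there at (150,161). It put the tin about 3 px from where it first saw it, with a low score.

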